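# Raise the upper letter tray to its marker

### The job

Make room for a thicker pile in the lower letter tray: spin the brass knurled collar on the threaded rod until the rim of the black upper tray is level with the top edge of the orange marker on the scale strip beside it, then let go. Leave the marker where it is, and do not knock over or shift the bottle, the pen cup or the tape dispenser.

Things in the scene. Friction and masses are not known exactly. Their poses are not given: they have to be found in the camera images.
- stand: two-tier letter-tray stand, fixed: grey base 260 x 460 x 12 mm, grey lower tray, upright steel threaded rod 20 mm across, its top 186 mm above the desk. Origin on the desk on the rod's axis, z up; the trays lie to its +y side (75 to 395 mm from the axis, 235 mm wide). Aluminium scale strip (26 x 6 mm, top at 200 mm) beside them at x = 124, y = 200 mm.
- collar (a joint): turn of the brass collar about the rod, rad; 0 at the bottom of its travel, grows counter-clockwise seen from above, which raises collar and upper tray together: 20 mm per full turn (3.18 mm per rad), at most 34 mm. Starts near the bottom. Turning takes about 0.3 N m; it stays where it is left. The screw is self-locking: the tray cannot be lifted by hand.
- collar_top (a point): centre of the top face of the collar, on the rod's axis. The collar is a knurled cylinder 50 mm across, 40 mm tall, standing on a hub flush with the upper tray's rim: the rim is 40 mm below this point. The rod sticks out at most 30 mm above it. Nothing else within 100 mm of the axis is higher than the collar's underside, so fingers open around it can swing freely. A red dot marks the top face.
- tray_rim (a point): point on the top edge of the black upper tray's rim (flat open tray, 320 x 235 x 40 mm), on the long side next to the scale strip; it rises and sinks with the collar and does not turn. Its z is the height to set.
- marker_edge (a point): middle of the flat top edge of the orange marker clip (44 mm wide, 12 mm tall) on the scale strip; its z, 131 to 143 mm above the desk, is the wanted height of the tray's rim. A push can shift the clip: leave it.
- tea_bottle: bystander, amber bottle with a green cap, 64 mm across, 195 mm tall, 0.5 kg; origin at the centre of its underside
- pen_cup: bystander, clear cup with pens, 80 mm across, 145 mm tall; origin at the centre of its underside
- tape_dispenser: bystander, black desk tape dispenser, 130 x 55 x 91 mm, 0.7 kg; origin at the centre of its underside

How it is judged:
By the outcome, as a careful person would: the job done as asked, in the order asked, and still so for the second after the job is handed in, with the robot touching nothing.
It also fails if it takes over 58 s, if anything falls off the work surface, if the arm or the gripper's body presses on something with over 40 N, if the wrist force passes 120 N, or if a joint passes its speed limit or range.

### The arm

A 6-joint arm with a two-finger parallel gripper is mounted at the origin on the work surface. World frame = base frame: x ahead of the robot, y to its left, z up, the work surface at z = 0. Lengths are in m, angles in rad, forces in N, time in s.
With the tool pointing down it reaches from about 0.275 to 0.725 m from the base axis. Payload 15.9 kg.
Tool frame: the origin (TCP) lies on the centre line of the jaws, within the pads' length; the fingertips stand 8 mm ahead of it and the grasp point (between the pads) lies 11 mm behind it (manip.finger_overhang is the distance from the TCP to the fingertips, in m); z points along the fingers, y is the line along which they close (so a half turn about z gives the same grasp; the last joint's range is limited). The gripper opens to 85 mm and grips with 20 to 120 N. Pads are 22 mm wide; open, the fingers measure 114 mm over their backs; the gripper's body (76 mm by 85 mm) begins 54 mm behind the grasp point. The pads swing forward as they close: fully open they stand 13 mm farther back than shut.
Start: joints at [1.286, 0.213, -0.034, 1.323, 0, 1.571], TCP at [0.14, 0.48, 0.239] pointing down, gripper open.
Joint ranges: [-2.98, 2.98], [-0.74, 1.72], [-1.14, 1.35], [-2.1, 2.04], [-1.57, 1.44], [-3.14, 3.14]. Speed limits (rad/s): [1.89, 1.89, 2.39, 2.57, 3.14, 3.14].

### API

Orientations are given as a unit quaternion [w, x, y, z].
In Python, from rig import manip gives the robot as it stands.
- The arm moves only by the tool send_rows, never from a script. Its argument "deltas" is a list of rows, each a list of 4 numbers: the shift along the world's x, y, z in m, then the turn about the world's z in degrees. A call has 1 to 5 rows; each row is the pose to reach, as a shift and turn from the pose commanded when the call began; what a row does not reach only later rows make up. A row lasts 1/12 s, in which the tool goes at most 41.7 mm and 7.16 degrees, less where a joint would pass 70% of its speed; a pose out of reach is approached as far as the arm can. A call with a gripper value outside its range is refused whole. "gripper" is the gripper command: -1 is fully open, 1 is shut, values between are in proportion, set as the call begins (left out, the last holds). The fingers move at their own pace and stop on an object; the grip force is fixed at half the most. Time passes only in rows, so rows that repeat a pose let the fingers close. It gives the time, the measured TCP pose, the force, the opening and the grip force at its end, in the units of the state.
- manip.state(): the state, without advancing time (a new reading comes with each control period).
- manip.capture(name): name is "scene" or "top" or "wrist"; returns a dict with "pixels" (420x560x3 uint8, blue, green, red), "camera_matrix" (3x3 intrinsics, pixels), "eye" and "orientation" of the camera in the world. Camera axes: x right, y down, z forward; pixel columns grow to the right and rows downward; lengths in m; the calibration is good to about 2 mm. A picture is of the moment at which its call begins. There is no depth.
- manip.job_done(): hands the job in; it is judged then, once.
The state is a dict: "clock": time; "qpos": joint angles; "qd": joint speeds; "effort": joint torques, N m; "position": TCP position; "tool_rot": TCP orientation; "ft_force": force on the tool from outside, world axes, zero at the start; "moment": the same for the moment, N m; "width": finger opening in m; "finger_force": force on a finger pad.
Only numpy, scipy, OpenCV 4.12 (cv2) and the standard library are available. Lean on these libraries where they do the work, as an engineer would, in place of code of your own. Each camera call takes 0.05 s, during which the arm holds its last target. There are 200 camera calls.

## Working session

There is one attempt and no reset: what is moved stays moved. The work goes in short steps, Python scripts to look and compute and a tool call to move; the robot and the scene stay as the last step left them, time stands still between calls to the robot, and variables do not carry over. Pictures are saved under pics/ and viewed, at most 10 in all, crops included, and the job is handed in when it is done.

Besides the shell and the picture viewer there is one more tool, called after ">>>" by a JSON object that holds its "fn" and its "kwargs", one argument or row to a line. send_rows: Moves the arm, as the interface text tells. Its arguments: {"type":"object","properties":{"deltas":{"type":"array","items":{"type":"array","items":{"type":"number"}}},"gripper":{"type":"number"}},"required":["deltas"]}

```bash
mkdir -p pics; cat > h.py <<'E'
import numpy as np, cv2
from scipy.spatial.transform import Rotation as R
from rig import manip
def cap(n,f=None):
    c=manip.capture(n); 
    if f: cv2.imwrite('pics/'+f,np.asarray(c['pixels']))
    return c
def rot(c):
    o=np.asarray(c['orientation'],float)
    return o if o.shape==(3,3) else R.from_quat(o[[1,2,3,0]]).as_matrix()
def ray(c,uv):
    d=np.linalg.inv(np.asarray(c['camera_matrix']))@[uv[0],uv[1],1]
    return np.asarray(c['eye']),rot(c)@d
def plane(c,uv,z):
    e,d=ray(c,uv); return e+d*(z-e[2])/d[2]
def tri(c1,p1,c2,p2):
    A=[];b=[]
    for c,p in((c1,p1),(c2,p2)):
        e,d=ray(c,p); d=d/np.linalg.norm(d); P=np.eye(3)-np.outer(d,d); A.append(P); b.append(P@e)
    return np.linalg.lstsq(np.vstack(A),np.hstack(b),rcond=None)[0]
def proj(c,X):
    p=np.asarray(c['camera_matrix'])@(rot(c).T@(np.asarray(X)-c['eye'])); return p[:2]/p[2]
E
python3 - <<'E'
from h import *
a=cap('scene','s.png');b=cap('top','t.png')
cv2.imwrite('pics/st.png',cv2.resize(np.vstack([a['pixels'],b['pixels']]),None,fx=.71,fy=.71))
for c in(a,b):print(c['eye'],c['orientation'],c['camera_matrix'])
print(manip.state())
E
```

```text
[1.2423895  0.12834113 0.8494392 ] [-0.22327063  0.57336481  0.72999034 -0.29751827] [[435.66710428   0.         278.61952103]
 [  0.         435.66710428 208.90851572]
 [  0.           0.           1.        ]]
[ 0.45401561 -0.06276224  1.18400227] [ 0.03913742 -0.69937455  0.71320651 -0.02607642] [[454.67106785   0.         272.67166387]
 [  0.         454.67106785 203.05694275]
 [  0.           0.           1.        ]]
{'clock': 0.1, 'qpos': array([ 1.28599384e+00,  2.13306402e-01, -3.49837984e-02,  1.32351464e+00,
       -2.64308782e-06,  1.57077794e+00]), 'qd': array([-2.93770500e-05, -5.51915476e-04,  1.36532728e-03, -1.46669706e-03,
       -8.07407925e-05,  1.93241811e-04]), 'effort': array([-3.32226817e-03, -6.87248755e+01,  4.87804127e+01,  1.23321291e-02,
       -2.70079981e-04, -4.52739243e-06]), 'position': array([0.14039966, 0.47956777, 0.2388709 ]), 'tool_rot': array([-7.02610450e-05,  1.41911337e-01,  9.89879244e-01, -4.99341502e-04]), 'ft_force': array([-0.55979204, -1.36670172,  0.88738683]), 'moment': array([ 0.0071753 ,  0.03694326, -0.0091105 ]), 'finger_force': 0.0, 'width': 0.08528258071546085}
```

View pics/s.png

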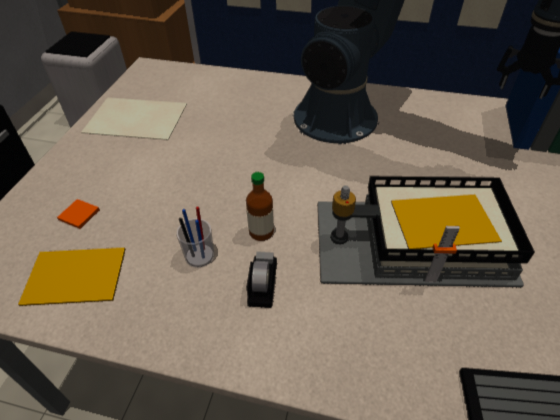

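View pics/t.png

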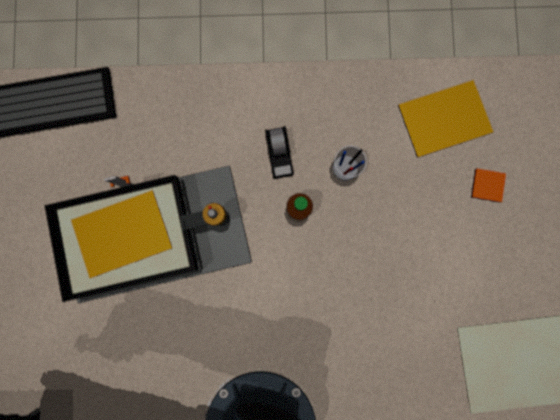

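The scene view shows the collar at (344,203), the tray around (445,220), the marker at (445,248) and the bottle at (260,210). In the top view the collar is at (213,213), the marker at (120,182) and the bottle at (300,205). I'll zoom in on both.

```bash
python3 - <<'E'
from h import *
s=cv2.imread('pics/s.png');t=cv2.imread('pics/t.png')
A=cv2.resize(s[170:290,310:530],(770,420),interpolation=cv2.INTER_CUBIC)
cv2.imwrite('pics/zs.png',A)
B=cv2.resize(t[160:310,40:260],(792,540),interpolation=cv2.INTER_CUBIC)
cv2.imwrite('pics/zt.png',B)
E
```

```text
(no output)
```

View pics/zs.png

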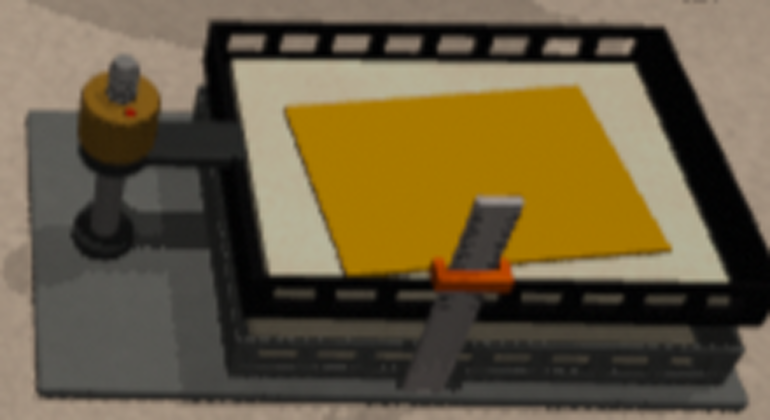

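View pics/zt.png

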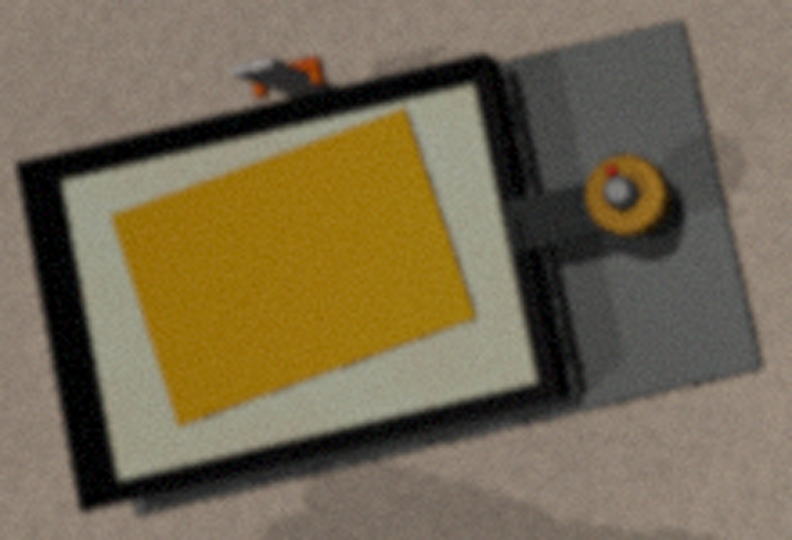

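The crops show the collar's top face with the red dot and the rod stub, the U-shaped orange clip at crop (472,275) on the leaning strip, and the near rim line at about crop y 278. Next I'll measure the axis, yaw and heights.

```bash
python3 - <<'E'
from h import *
a=cap('scene');b=cap('top')
S=lambda x,y:(310+(x+.5)/3.5-.5,170+(y+.5)/3.5-.5)
T=lambda x,y:(40+(x+.5)/3.6-.5,160+(y+.5)/3.6-.5)
tip=tri(a,S(124,62),b,T(620,186)); print('rodtip(z .186)',tip)
def mask(c,lo,hi,box):
    h=cv2.cvtColor(c['pixels'],cv2.COLOR_BGR2HSV);m=cv2.inRange(h,lo,hi);z=np.zeros_like(m);x0,y0,x1,y1=box;z[y0:y1,x0:x1]=m[y0:y1,x0:x1];return z
m=mask(b,(10,120,60),(28,255,255),(195,195,235,235))
(cx,cy),r=cv2.minEnclosingCircle(cv2.findNonZero(m)); print('brass top',cx,cy,r)
P=plane(b,(cx,cy),.157);print('collar axis',P, 'rad',r*(b['eye'][2]-.157)/b['camera_matrix'][0][0])
m2=mask(b,(30,10,110),(60,90,255),(50,175,200,300))
# stand yaw from rim corners
p=[plane(b,T(*q),.118) for q in((20,163),(492,58),(83,508))]
print('rim corners',p,[np.linalg.norm(p[0]-q) for q in p[1:]])
y=p[0]-p[1]; yaw=np.arctan2(-y[0],y[1]); x=p[0]-p[2]; print('yaw',np.degrees(yaw),np.degrees(np.arctan2(x[1],x[0])))
# bystanders
print('bottle',tri(a,(258,177),b,(301,203)))
# orange clip
for c,bx in((a,(425,235,465,265)),(b,(100,165,140,195))):
    m=mask(c,(3,150,90),(14,255,255),bx);q=cv2.findNonZero(m)[:,0];print('orange',q.min(0),q.max(0),q.mean(0),len(q))
    print(m[bx[1]:bx[3],bx[0]:bx[2]][2:22]//255 if c is a else '')
print(np.linalg.norm(P[:2]),P[:2]-manip.state()['position'][:2])
E
```

```text
rodtip(z .186) [0.5310649  0.09046597 0.1836886 ]
brass top 213.25 213.75 11.385397911071777
collar axis [0.52762328 0.09065864 0.157     ] rad 0.025717117921320393
rim corners [array([0.55948167, 0.496856  , 0.118     ]), array([0.62273837, 0.18395786, 0.118     ]), array([0.33434399, 0.44946423, 0.118     ])] [np.float64(0.3192282251723073), np.float64(0.23007163693456148)]
yaw 11.429094830688264 11.887285666563436
bottle [ 0.5449743  -0.10619495  0.18653815]
orange [434 244] [456 250] [444.78301887 247.90566038] 106
[[0 0 0 0 0 0 0 0 0 0 0 0 0 0 0 0 0 0 0 0 0 0 0 0 0 0 0 0 0 0 0 0 0 0 0 0
  0 0 0 0]
 [0 0 0 0 0 0 0 0 0 0 0 0 0 0 0 0 0 0 0 0 0 0 0 0 0 0 0 0 0 0 0 0 0 0 0 0
  0 0 0 0]
 [0 0 0 0 0 0 0 0 0 0 0 0 0 0 0 0 0 0 0 0 0 0 0 0 0 0 0 0 0 0 0 0 0 0 0 0
  0 0 0 0]
 [0 0 0 0 0 0 0 0 0 0 0 0 0 0 0 0 0 0 0 0 0 0 0 0 0 0 0 0 0 0 0 0 0 0 0 0
  0 0 0 0]
 [0 0 0 0 0 0 0 0 0 0 0 0 0 0 0 0 0 0 0 0 0 0 0 0 0 0 0 0 0 0 0 0 0 0 0 0
  0 0 0 0]
 [0 0 0 0 0 0 0 0 0 0 0 0 0 0 0 0 0 0 0 0 0 0 0 0 0 0 0 0 0 0 0 0 0 0 0 0
  0 0 0 0]
 [0 0 0 0 0 0 0 0 0 0 0 0 0 0 0 0 0 0 0 0 0 0 0 0 0 0 0 0 0 0 0 0
[... 529 characters left out ...]

 [0 0 0 0 0 0 0 0 0 0 1 1 1 1 1 1 1 1 1 1 1 1 1 1 1 1 1 1 1 1 1 1 0 0 0 0
  0 0 0 0]
 [0 0 0 0 0 0 0 0 0 0 0 0 0 0 0 0 0 0 0 0 0 0 0 0 0 0 0 0 0 0 0 0 0 0 0 0
  0 0 0 0]
 [0 0 0 0 0 0 0 0 0 0 0 0 0 0 0 0 0 0 0 0 0 0 0 0 0 0 0 0 0 0 0 0 0 0 0 0
  0 0 0 0]
 [0 0 0 0 0 0 0 0 0 0 0 0 0 0 0 0 0 0 0 0 0 0 0 0 0 0 0 0 0 0 0 0 0 0 0 0
  0 0 0 0]
 [0 0 0 0 0 0 0 0 0 0 0 0 0 0 0 0 0 0 0 0 0 0 0 0 0 0 0 0 0 0 0 0 0 0 0 0
  0 0 0 0]
 [0 0 0 0 0 0 0 0 0 0 0 0 0 0 0 0 0 0 0 0 0 0 0 0 0 0 0 0 0 0 0 0 0 0 0 0
  0 0 0 0]
 [0 0 0 0 0 0 0 0 0 0 0 0 0 0 0 0 0 0 0 0 0 0 0 0 0 0 0 0 0 0 0 0 0 0 0 0
  0 0 0 0]]
orange [111 176] [129 186] [122.81818182 179.90909091] 44

0.5353553171267891 [ 0.38719784 -0.38901896]
```

>>> {"fn": "send_rows", "kwargs": {
  "deltas": [
    [0.02, -0.01, 0.03, 0],
    [0.055, -0.035, 0.05, 0],
    [0.09, -0.055, 0.06, 0],
    [0.125, -0.075, 0.06, 0],
    [0.16, -0.095, 0.06, 0]
  ]
}}

```text
clock: 0.62
position: [0.2996, 0.3853, 0.3002]
tool_rot: [0.0, 0.142, 0.99, 0.001]
ft_force: [0.9, 0.2, 0.2]
width: 0.0855
finger_force: 0.0
```

>>> {"fn": "send_rows", "kwargs": {
  "deltas": [
    [0.035, -0.02, 0, 0],
    [0.07, -0.04, 0, 0],
    [0.105, -0.06, 0, 0],
    [0.14, -0.08, 0, 0],
    [0.17, -0.1, 0, 0]
  ]
}}

```text
clock: 1.03
position: [0.4701, 0.2846, 0.299]
tool_rot: [-0.0, 0.142, 0.99, -0.0]
ft_force: [0.3, -0.0, 0.2]
width: 0.0856
finger_force: 0.0
```

>>> {"fn": "send_rows", "kwargs": {
  "deltas": [
    [0.0, 0, 0, 0],
    [0.0, 0, 0, 0],
    [0, 0, 0, 0]
  ]
}}

```text
clock: 1.28
position: [0.468, 0.2861, 0.2991]
tool_rot: [-0.0, 0.142, 0.99, -0.0]
ft_force: [-0.2, 0.0, -0.2]
width: 0.0856
finger_force: 0.0
```

```bash
python3 - <<'E'
from h import *
w=cap('wrist','w1.png');print(w['eye'],rot(w),w['camera_matrix'])
np.savez('w1.npz',**w)
st=manip.state();print(st['clock'],st['position'],st['qpos'],st['tool_rot'])
ax=np.array([.528,.0905,0]);Rz=R.from_euler('z',11.6,degrees=True).as_matrix()
for X in([.124,.2,.137],[0,0,.157],[.1175,.2,.118],[.1175,.395,.118]):
    print(X,proj(w,ax+Rz@X))
E
```

```text
[0.39593417 0.30740312 0.43442597] [[ 2.81253538e-01  9.18495855e-01  2.77960090e-01]
 [ 9.59633496e-01 -2.69192512e-01 -8.14797148e-02]
 [-1.40053334e-05  2.89656271e-01 -9.57130735e-01]] [[310.97381947   0.         283.44197416]
 [  0.         310.97381947 209.06341291]
 [  0.           0.           1.        ]]
1.3333 [0.46761486 0.28655614 0.29927555] [5.49675310e-01 3.18391158e-01 2.55583162e-01 1.50820597e+00
 1.88215081e-04 8.33974347e-01] [-1.43834588e-04  1.41671287e-01  9.89913747e-01  3.05057613e-06]
[0.124, 0.2, 0.137] [341.16394366 307.44441283]
[0, 0, 0.157] [117.22163229 305.61960122]
[0.1175, 0.2, 0.118] [335.88715632 293.43394319]
[0.1175, 0.395, 0.118] [500.58832685 218.64606677]
```

View pics/w1.png

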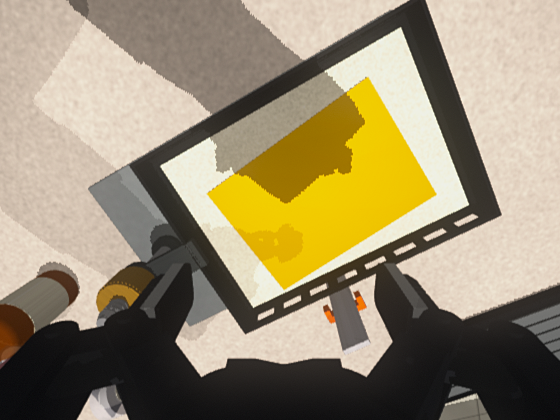

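The wrist view shows the clip's ends at (327,313) and (361,300) either side of the strip (345,320), and the near rim running from (245,333) to (500,213). I'll turn the tool clockwise, which also winds it up for the collar, to get a view from the opposite side.

>>> {"fn": "send_rows", "kwargs": {
  "deltas": [
    [0.02, 0, 0, -7],
    [0.04, 0, 0, -14],
    [0.06, 0, 0, -21],
    [0.08, 0, 0, -28],
    [0.09, 0, 0, -35]
  ]
}}

```text
clock: 1.75
position: [0.5588, 0.2871, 0.299]
tool_rot: [0.0, 0.435, 0.9, -0.0]
ft_force: [-1.0, -0.1, -1.1]
width: 0.0854
finger_force: 0.0
```

>>> {"fn": "send_rows", "kwargs": {
  "deltas": [
    [0, 0, 0, -7],
    [0, 0, 0, -14],
    [0, 0, 0, -21],
    [0, 0, 0, -28],
    [0, 0, 0, -35]
  ]
}}

```text
clock: 2.17
position: [0.5572, 0.2874, 0.2996]
tool_rot: [-0.0, 0.685, 0.728, 0.0]
ft_force: [0.4, 0.1, 0.1]
width: 0.0853
finger_force: 0.0
```

>>> {"fn": "send_rows", "kwargs": {
  "deltas": [
    [0, 0, 0, -7],
    [0, 0, 0, -14],
    [0, 0, 0, -21],
    [0, 0, 0, -28],
    [0, 0, 0, -35]
  ]
}}

```text
clock: 2.58
position: [0.5571, 0.2874, 0.2996]
tool_rot: [-0.0, 0.873, 0.488, 0.0]
ft_force: [0.1, -0.4, 0.7]
width: 0.0853
finger_force: 0.0
```

>>> {"fn": "send_rows", "kwargs": {
  "deltas": [
    [0, 0, 0, -7],
    [0, 0, 0, -14],
    [0, 0, 0, -20],
    [0, 0, 0, -20],
    [0, 0, 0, -20]
  ]
}}

```text
clock: 3.0
position: [0.5575, 0.287, 0.2996]
tool_rot: [-0.0, 0.943, 0.334, 0.0]
ft_force: [0.6, 0.3, 0.5]
width: 0.0854
finger_force: 0.0
```

```bash
python3 - <<'E'
from h import *
w=cap('wrist','w2.png');print(w['eye'])
np.savez('w2.npz',**w)
st=manip.state();print(st['clock'],st['position'],st['qpos'])
z=np.load('w1.npz')['pixels'][190:340,230:510]
cv2.imwrite('pics/z12.png',np.hstack([cv2.resize(z[60:150,70:160],(400,400),interpolation=cv2.INTER_CUBIC)]))
E
```

```text
[0.61393029 0.33399089 0.43489849]
3.05 [0.55759845 0.28687832 0.29950156] [4.75144320e-01 5.07696360e-01 5.39088321e-01 1.60203176e+00
 5.55666099e-05 2.93640375e+00]
```

View pics/w2.png

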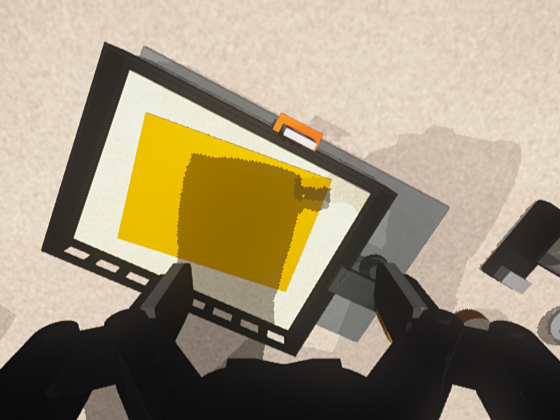

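The clip appears as an orange U at (275–322,113–150) and the near rim edge runs from (106,43) to (393,190). I'll zoom in on both clip views together.

```bash
python3 - <<'E'
from h import *
f=lambda n,x,y:cv2.resize(np.load(n)['pixels'][y:y+70,x:x+70],(400,400),interpolation=cv2.INTER_CUBIC)
cv2.imwrite('pics/z12.png',np.hstack([f('w1.npz',310,280),f('w2.npz',265,100)]))
E
```

```text
(no output)
```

View pics/z12.png

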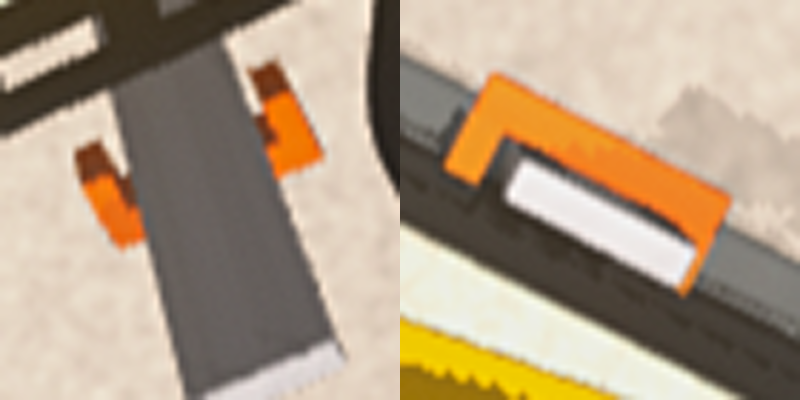

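```bash
cat > m.py <<'E'
from h import *
w1=dict(np.load('w1.npz'));w2=dict(np.load('w2.npz'))
k=70/400
A=lambda x,y:(310+(x+.5)*k-.5,280+(y+.5)*k-.5)
B=lambda x,y:(265+(x+.5)*k-.5,100+(y+.5)*k-.5)
E
python3 - <<'E'
from m import *
for n,a,b in(('clip R front',(125,250),(330,198)),('clip L front',(323,157),(90,72)),('clip R back',(82,182),(285,295)),('clip L back',(297,92),(45,165)),('strip top Lf',(345,358),(122,158)),('strip top Lb',(333,342),(105,197))):
    print(n,tri(w1,A(*a),w2,B(*b)))
# rim edge corners refined: near outer edge line by black mask boundaries, sampled at columns
def lines(w,box,flip):
    g=cv2.cvtColor(w['pixels'],cv2.COLOR_BGR2GRAY)
    return g
for n,a,b in(('rim far y corner',(500,213),(106,43)),('rim near y corner',(245,333),(393,190))):
    print(n,tri(w1,a,w2,b))
for n,w,cs in(('w1',w1,((500,213),(245,333))),('w2',w2,((106,43),(393,190)))):
  for c in cs:
    p=np.array(c);print(n,c);print(cv2.cvtColor(w['pixels'],cv2.COLOR_BGR2GRAY)[p[1]-7:p[1]+8,p[0]-8:p[0]+9])
E
```

```text
clip R front [0.62294403 0.29591721 0.14145943]
clip L front [0.61379983 0.33759535 0.14066766]
clip R back [0.60663401 0.29146324 0.14028747]
clip L back [0.59810509 0.33501603 0.14140811]
strip top Lf [0.60816408 0.32720009 0.19855857]
strip top Lb [0.60307022 0.32587161 0.20032051]
rim far y corner [0.55949368 0.50338163 0.11303062]
rim near y corner [0.62783603 0.19264637 0.11271671]
w1 (500, 213)
[[ 52  53  52  56  53  48 101 225 225 220 218 219 218 218 216 211 213]
 [ 53  53  52  54  54  50  77 196 224 221 221 223 218 216 213 212 216]
 [ 52  51  52  55  56  53  55 124 219 219 218 220 216 215 214 215 219]
 [ 52  51  52  52  57  53  49  81 200 215 213 214 213 213 214 218 222]
 [ 53  52  52  53  55  54  51  66 161 215 211 212 213 212 215 219 223]
 [ 52  52  53  52  54  56  53  55 121 220 218 215 214 215 216 220 223]
 [ 52  52  53  51  54  58  54  49  81 196 224 221 218 218 218 220 221]
 [ 52  52  53  53  54  57  55  51  59 145 227 225 221 218 217 219 219]
 [ 52  53  55  54  54  55  53  48  54 124 228 225 219 216 214 215 217]
 [ 55  54  55  55  54  50  54  65 103 167 224 221 217 21
[... 2909 characters left out ...]
 43  50  81 109 128 128 128 124 122 124 125 125 126 123 125]
 [ 53  52  48  45  47  68 102 118 126 126 124 125 126 125 125 127 125]
 [ 51  52  53  50  47  47  56  81 109 126 125 124 125 126 124 125 125]
 [ 50  52  51  51  50  49  46  48  67 101 115 126 126 126 126 126 125]
 [ 47  47  49  50  50  50  50  48  47  58  82 110 127 128 125 126 125]
 [ 43  45  45  48  49  50  50  50  48  48  50  72 105 128 127 126 126]
 [ 44  43  44  44  45  48  49  50  49  50  47  46  71 126 126 125 124]
 [ 44  43  44  43  44  45  46  48  49  49  47  51  87 128 127 125 125]
 [ 44  42  44  43  43  42  43  46  49  49  51  72 115 128 126 124 125]
 [ 44  43  44  43  43  43  45  49  48  46  62 105 126 126 126 124 124]]
```

```bash
python3 - <<'E'
from m import *
f=tri(w1,(500.8,214.3),w2,(104.6,41.5));n=tri(w1,(245,333.8),w2,(396.3,194.3));print(f,n,np.linalg.norm(f-n))
y=f-n;yaw=np.arctan2(-y[0],y[1]);Rz=R.from_euler('z',yaw).as_matrix();print(np.degrees(yaw))
print('axis from rim corners',f-Rz@[.1175,.395,0],n-Rz@[.1175,.075,0])
print('need tcp delta',np.array([.529,.0905,.15])-manip.state()['position'])
E
```

```text
[0.5602267  0.50336614 0.11512494] [0.62624752 0.19148519 0.1176923 ] 0.31880255207134134
11.952265670573082
axis from rim corners [0.52707724 0.09259569 0.11512494] [0.52682712 0.09377729 0.1176923 ]
need tcp delta [-0.02859845 -0.19637832 -0.14950156]
```

Marker top is about 0.141, the rim about 0.1165 and the axis about (0.5275, 0.092). The rim has to rise about 24.5 mm, or about 440°. Next I'll go above the collar.

>>> {"fn": "send_rows", "kwargs": {
  "deltas": [
    [-0.006, -0.038, 0, -5],
    [-0.012, -0.076, 0, -10],
    [-0.018, -0.114, 0, -15],
    [-0.024, -0.155, 0, -20],
    [-0.03, -0.195, 0, -24]
  ]
}}

```text
clock: 3.47
position: [0.5273, 0.0899, 0.2994]
tool_rot: [0.0, 0.992, 0.128, 0.0]
ft_force: [0.1, -0.1, -0.1]
width: 0.0857
finger_force: 0.0
```

>>> {"fn": "send_rows", "kwargs": {
  "deltas": [
    [0, 0, -0.03, 0],
    [0, 0, -0.06, 0],
    [0, 0, -0.08, 0],
    [0, 0, -0.08, 0]
  ]
}}

```text
clock: 3.8
position: [0.5261, 0.0908, 0.2158]
tool_rot: [0.0, 0.992, 0.129, -0.003]
ft_force: [-0.5, 0.1, 0.1]
width: 0.0854
finger_force: 0.0
```

```bash
python3 - <<'E'
from h import *
w=cap('wrist','w3.png');s=cap('scene')
st=manip.state();print(st['clock'],st['position'],st['qpos'])
a=np.hstack([cv2.resize(w['pixels'],(440,330)),cv2.resize(s['pixels'][130:265,280:420],(342,330),interpolation=cv2.INTER_CUBIC)])
cv2.imwrite('pics/z3.png',a)
h=cv2.cvtColor(w['pixels'],cv2.COLOR_BGR2HSV)
E
```

```text
3.9 [0.5278764  0.09139672 0.21982388] [1.71413766e-01 2.91350256e-01 1.89195861e-02 1.29891055e+00
 4.69731651e-05 3.05434875e+00]
```

View pics/z3.png

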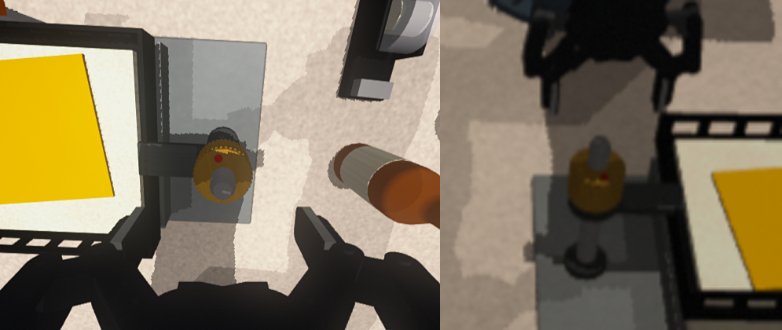

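The collar (223,175 in the left panel) is centred between the fingers and everything is clear. I'll descend and grip.

>>> {"fn": "send_rows", "kwargs": {
  "deltas": [
    [0, 0.0005, -0.025, 0],
    [0, 0.0005, -0.05, 0],
    [0, 0.0005, -0.07, 0],
    [0, 0.0005, -0.081, 0],
    [0, 0.0005, -0.081, 0]
  ]
}}

```text
clock: 4.32
position: [0.528, 0.092, 0.1378]
tool_rot: [0.0, 0.992, 0.129, -0.001]
ft_force: [-0.8, 0.7, -0.5]
width: 0.0855
finger_force: 0.0
```

>>> {"fn": "send_rows", "kwargs": {
  "deltas": [
    [0, 0, 0, 0],
    [0, 0, 0, 0],
    [0, 0, 0, 0],
    [0, 0, 0, 0],
    [0, 0, 0, 0]
  ],
  "gripper": 1
}}

```text
clock: 4.73
position: [0.5292, 0.0918, 0.1402]
tool_rot: [0.0, 0.992, 0.128, 0.001]
ft_force: [-2.8, -0.6, 12.2]
width: 0.0481
finger_force: 59.9
```

>>> {"fn": "send_rows", "kwargs": {
  "deltas": [
    [0, 0, 0, 0],
    [0, 0, 0, 0],
    [0, 0, 0, 0]
  ]
}}

```text
clock: 4.98
position: [0.5292, 0.0918, 0.1402]
tool_rot: [-0.0, 0.992, 0.128, 0.001]
ft_force: [-1.6, -1.0, 12.0]
width: 0.0487
finger_force: 59.9
```

>>> {"fn": "send_rows", "kwargs": {
  "deltas": [
    [0.001, 0, 0.0014, 7],
    [0.001, 0, 0.0018, 14],
    [0.001, 0, 0.0022, 21],
    [0.001, 0, 0.0026, 28],
    [0.001, 0, 0.003, 35]
  ]
}}

```text
clock: 5.4
position: [0.5293, 0.0916, 0.1423]
tool_rot: [0.0, 0.906, 0.423, 0.0]
ft_force: [-2.7, -1.1, 2.4]
width: 0.0481
finger_force: 63.4
```

```bash
python3 - <<'E'
from h import *
s=manip.state();print({k:np.round(s[k],3) for k in('position','ft_force','moment','qpos','tool_rot')})
E
```

```text
{'position': array([0.529, 0.092, 0.142]), 'ft_force': array([-2.723, -1.108,  2.448]), 'moment': array([-0.187,  0.606, -0.318]), 'qpos': array([ 0.171,  0.325, -0.134,  1.112, -0.   ,  2.44 ]), 'tool_rot': array([0.   , 0.906, 0.423, 0.   ])}
```

>>> {"fn": "send_rows", "kwargs": {
  "deltas": [
    [0, 0, 0.0004, 7],
    [0, 0, 0.0008, 14],
    [0, 0, 0.0012, 21],
    [0, 0, 0.0016, 28],
    [0, 0, 0.0019, 35]
  ]
}}

```text
clock: 5.82
position: [0.5295, 0.0915, 0.1442]
tool_rot: [0.0, 0.737, 0.676, 0.0]
ft_force: [-2.0, -1.9, 3.0]
width: 0.0483
finger_force: 63.5
```

>>> {"fn": "send_rows", "kwargs": {
  "deltas": [
    [0, 0, 0.0004, 7],
    [0, 0, 0.0008, 14],
    [0, 0, 0.0012, 21],
    [0, 0, 0.0016, 28],
    [0, 0, 0.0019, 35]
  ]
}}

```text
clock: 6.23
position: [0.5297, 0.0916, 0.1462]
tool_rot: [0.001, 0.5, 0.866, 0.0]
ft_force: [-0.8, -1.6, 1.9]
width: 0.0484
finger_force: 63.3
```

>>> {"fn": "send_rows", "kwargs": {
  "deltas": [
    [0, 0, 0.0004, 7],
    [0, 0, 0.0008, 14],
    [0, 0, 0.0012, 21],
    [0, 0, 0.0016, 28],
    [0, 0, 0.0019, 35]
  ]
}}

```text
clock: 6.65
position: [0.5299, 0.0917, 0.1482]
tool_rot: [0.001, 0.216, 0.976, 0.0]
ft_force: [0.3, 0.1, 2.8]
width: 0.0484
finger_force: 63.2
```

>>> {"fn": "send_rows", "kwargs": {
  "deltas": [
    [0, 0, 0.0004, 7],
    [0, 0, 0.0008, 14],
    [0, 0, 0.0012, 21],
    [0, 0, 0.0016, 28],
    [0, 0, 0.0019, 35]
  ]
}}

```text
clock: 7.07
position: [0.5299, 0.0919, 0.1501]
tool_rot: [0.001, -0.087, 0.996, 0.0]
ft_force: [0.7, 1.1, 1.7]
width: 0.0485
finger_force: 63.3
```

>>> {"fn": "send_rows", "kwargs": {
  "deltas": [
    [0, 0, 0.0004, 7],
    [0, 0, 0.0008, 14],
    [0, 0, 0.0012, 21],
    [0, 0, 0.0016, 28],
    [0, 0, 0.0019, 35]
  ]
}}

```text
clock: 7.48
position: [0.5298, 0.0922, 0.152]
tool_rot: [0.001, -0.383, 0.924, 0.0]
ft_force: [-0.0, 4.1, 3.9]
width: 0.0482
finger_force: 63.6
```

>>> {"fn": "send_rows", "kwargs": {
  "deltas": [
    [0, 0, 0.0004, 7],
    [0, 0, 0.0008, 14],
    [0, 0, 0.0012, 21],
    [0, 0, 0.0016, 28],
    [0, 0, 0.0019, 35]
  ]
}}

```text
clock: 7.9
position: [0.5296, 0.0923, 0.154]
tool_rot: [0.001, -0.643, 0.766, 0.0]
ft_force: [-3.1, 4.2, 5.2]
width: 0.0482
finger_force: 63.7
```

>>> {"fn": "send_rows", "kwargs": {
  "deltas": [
    [0, 0, 0.0004, 7],
    [0, 0, 0.0008, 14],
    [0, 0, 0.0012, 21],
    [0, 0, 0.0016, 28],
    [0, 0, 0.0019, 35]
  ]
}}

```text
clock: 8.32
position: [0.5294, 0.0922, 0.1559]
tool_rot: [-0.001, 0.844, -0.537, 0.0]
ft_force: [-4.3, 2.7, 6.9]
width: 0.0483
finger_force: 63.9
```

>>> {"fn": "send_rows", "kwargs": {
  "deltas": [
    [0, 0, 0.0004, 7],
    [0, 0, 0.0008, 14],
    [0, 0, 0.0012, 21],
    [0, 0, 0.0016, 28],
    [0, 0, 0.0019, 35]
  ]
}}

```text
clock: 8.73
position: [0.5293, 0.0921, 0.1578]
tool_rot: [-0.001, 0.966, -0.258, 0.0]
ft_force: [-6.8, 2.3, 8.5]
width: 0.0482
finger_force: 63.8
```

>>> {"fn": "send_rows", "kwargs": {
  "deltas": [
    [0, 0, 0, 0]
  ]
}}

```text
clock: 8.82
position: [0.5292, 0.092, 0.1578]
tool_rot: [-0.001, 0.966, -0.257, 0.0]
ft_force: [-5.8, 2.7, 6.7]
width: 0.0484
finger_force: 64.0
```

```bash
python3 - <<'E'
from h import *
s=manip.state();print({k:np.round(s[k],3) for k in('position','ft_force','moment','qpos','tool_rot')})
E
```

```text
{'position': array([0.529, 0.092, 0.158]), 'ft_force': array([-5.764,  2.65 ,  6.726]), 'moment': array([0.264, 1.145, 0.22 ]), 'qpos': array([ 1.720e-01,  3.160e-01, -1.060e-01,  1.148e+00,  1.000e-03,
       -2.450e+00]), 'tool_rot': array([-0.001,  0.966, -0.257,  0.   ])}
```

Rim is now about 0.134. I'll let go, rise and re-measure from two views while unwinding the wrist.

>>> {"fn": "send_rows", "kwargs": {
  "deltas": [
    [0, 0, 0, 0],
    [0, 0, 0, 0],
    [0, 0, 0, 0],
    [0, 0, 0.01, 0],
    [0, 0, 0.03, 0]
  ],
  "gripper": -1
}}

```text
clock: 9.23
position: [0.5281, 0.0914, 0.1857]
tool_rot: [0.001, 0.965, -0.262, -0.001]
ft_force: [-0.3, -0.3, -0.1]
width: 0.0856
finger_force: 0.0
```

>>> {"fn": "send_rows", "kwargs": {
  "deltas": [
    [0, 0, 0.035, 0],
    [0, 0, 0.07, 0],
    [0, 0.02, 0.1, 0],
    [0.005, 0.055, 0.112, 0],
    [0.01, 0.09, 0.112, 0]
  ]
}}

```text
clock: 9.65
position: [0.5403, 0.1824, 0.3033]
tool_rot: [-0.002, 0.965, -0.263, 0.003]
ft_force: [1.7, 0.1, 0.6]
width: 0.0856
finger_force: 0.0
```

>>> {"fn": "send_rows", "kwargs": {
  "deltas": [
    [0.005, 0.035, 0, 0],
    [0.005, 0.07, 0, 0],
    [0.005, 0.07, 0, 0],
    [0.005, 0.07, 0, 0],
    [0.005, 0.07, 0, 0]
  ]
}}

```text
clock: 10.07
position: [0.5442, 0.2515, 0.299]
tool_rot: [0.0, 0.965, -0.261, 0.0]
ft_force: [-0.0, -0.3, 0.7]
width: 0.0856
finger_force: 0.0
```

```bash
python3 - <<'E'
from h import *
w=cap('wrist');np.savez('v2.npz',**w);st=manip.state();print(st['clock'],st['position'],w['eye'])
E
```

```text
10.1167 [0.54423322 0.25096184 0.29905238] [0.60695794 0.2145454  0.43431878]
```

>>> {"fn": "send_rows", "kwargs": {
  "deltas": [
    [-0.02, 0.005, 0, -7],
    [-0.04, 0.01, 0, -14],
    [-0.06, 0.02, 0, -21],
    [-0.07, 0.03, 0, -28],
    [-0.075, 0.035, 0, -35]
  ]
}}

```text
clock: 10.53
position: [0.4681, 0.2862, 0.2995]
tool_rot: [-0.001, 0.84, -0.543, 0.0]
ft_force: [0.1, -0.6, 0.9]
width: 0.0854
finger_force: 0.0
```

>>> {"fn": "send_rows", "kwargs": {
  "deltas": [
    [0, 0, 0, -7],
    [0, 0, 0, -14],
    [0, 0, 0, -21],
    [0, 0, 0, -28],
    [0, 0, 0, -35]
  ]
}}

```text
clock: 10.95
position: [0.4694, 0.2854, 0.2991]
tool_rot: [0.0, -0.638, 0.77, -0.0]
ft_force: [-1.2, -0.0, 0.4]
width: 0.0854
finger_force: 0.0
```

>>> {"fn": "send_rows", "kwargs": {
  "deltas": [
    [0, 0, 0, -7],
    [0, 0, 0, -14],
    [0, 0, 0, -21],
    [0, 0, 0, -28],
    [0, 0, 0, -35]
  ]
}}

```text
clock: 11.37
position: [0.4694, 0.2854, 0.2991]
tool_rot: [0.0, -0.376, 0.926, -0.0]
ft_force: [0.2, -0.1, 0.4]
width: 0.0852
finger_force: 0.0
```

>>> {"fn": "send_rows", "kwargs": {
  "deltas": [
    [0, 0, 0, -7],
    [0, 0, 0, -14],
    [0, 0, 0, -21],
    [0, 0, 0, -28],
    [0, 0, 0, -35]
  ]
}}

```text
clock: 11.78
position: [0.4695, 0.2854, 0.2991]
tool_rot: [0.0, -0.08, 0.997, 0.0]
ft_force: [0.2, -0.8, -0.3]
width: 0.0856
finger_force: 0.0
```

>>> {"fn": "send_rows", "kwargs": {
  "deltas": [
    [0, 0, 0, -7],
    [0, 0, 0, -14],
    [0, 0, 0, -20],
    [0, 0, 0, -20],
    [0, 0, 0, -20]
  ]
}}

```text
clock: 12.2
position: [0.4694, 0.2858, 0.299]
tool_rot: [0.0, 0.089, 0.996, 0.0]
ft_force: [0.3, 0.4, -0.0]
width: 0.0856
finger_force: 0.0
```

```bash
python3 - <<'E'
from h import *
w=cap('wrist');np.savez('v1.npz',**w);st=manip.state();print(st['clock'],st['position'],w['eye'],st['qpos'])
ax=np.array([.528,.092,0]);Rz=R.from_euler('z',11.9,degrees=True).as_matrix()
im=[]
for n in('v1','v2'):
    c=dict(np.load(n+'.npz'))
    for X in([.124,.2,.141],[.1175,.395,.134],[.1175,.075,.134]):
        p=proj(c,ax+Rz@X); x,y=[int(max(0,v-30)) for v in p]; print(n,p,x,y)
        z=c['pixels'][y:y+60,x:x+60]; im.append(cv2.resize(z,(260,260),interpolation=cv2.INTER_CUBIC) if z.size else np.zeros((260,260,3),np.uint8))
cv2.imwrite('pics/z4.png',np.vstack([np.hstack(im[:3]),np.hstack(im[3:])]))
E
```

```text
12.25 [0.46933289 0.28594929 0.2988449 ] [0.39536227 0.29925125 0.43423913] [ 5.47236532e-01  3.20290735e-01  2.57127468e-01  1.50727329e+00
 -5.45386857e-05  7.24426301e-01]
v1 [330.21607124 311.95088442] 300 281
v1 [503.38623048 242.37199496] 473 212
v1 [225.42990725 338.83275545] 195 308
v2 [192.99664182 168.43054774] 162 138
v2 [ 77.48277043 290.53262943] 47 260
v2 [295.97109439  79.25449342] 265 49
```

View pics/z4.png

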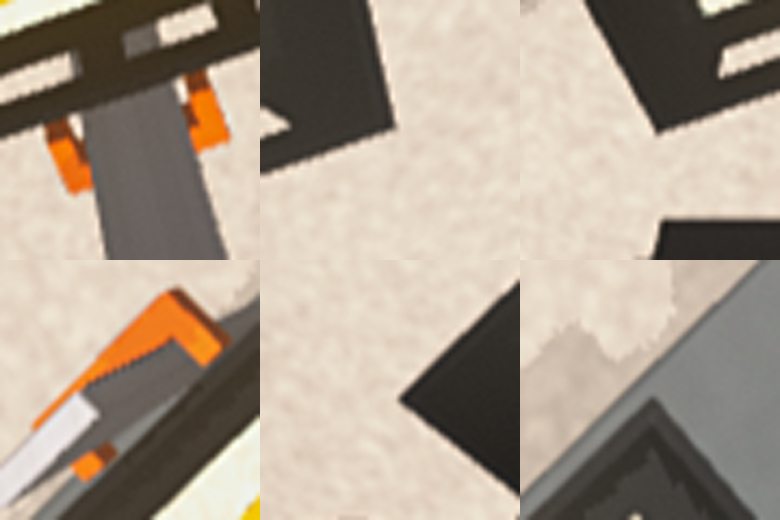

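```bash
python3 - <<'E'
from h import *
v1=dict(np.load('v1.npz'));v2=dict(np.load('v2.npz'));k=60/260
O=lambda o,x,y:(o[0]+(x+.5)*k-.5,o[1]+(y+.5)*k-.5)
for n,o1,a,o2,b in(('clip R front',(300,281),(70,193),(162,138),(170,31)),('clip R back',(300,281),(50,142),(162,138),(208,104)),('clip L front',(300,281),(230,137),(162,138),(35,168)),('rim far',(473,212),(135,126),(47,260),(140,140)),('rim near',(195,308),(138,131),(265,49),(132,140))):
    print(n,tri(v1,O(o1,*a),v2,O(o2,*b)))
    z=tri(v1,O(o1,*a),v2,O(o2,*b)); print('  reproj err',proj(v1,z)-O(o1,*a),proj(v2,z)-O(o2,*b))
E
```

```text
clip R front [0.62271413 0.29485231 0.14003212]
  reproj err [-0.3071098  -0.10557854] [-0.38445924  0.06555709]
clip R back [0.604963   0.29381333 0.14384622]
  reproj err [1.30421824 0.44626531] [ 1.59152798 -0.26202412]
clip L front [0.61313727 0.33736568 0.14039631]
  reproj err [-0.18076817 -0.07080167] [-0.21920886  0.04390083]
rim far [0.55945738 0.50274136 0.13411005]
  reproj err [-0.25940552 -0.08748198] [-0.24274502  0.09591235]
rim near [0.62673258 0.19095315 0.13356188]
  reproj err [0.00780668 0.00105625] [ 0.00998037 -0.00164474]
```

The rim is at 0.1338 and the clip's top at about 0.1405, so 6.7 mm or 120° is left. I'll regrip.

>>> {"fn": "send_rows", "kwargs": {
  "deltas": [
    [0.012, -0.038, 0, 0],
    [0.024, -0.076, 0, 0],
    [0.036, -0.115, 0, 0],
    [0.048, -0.155, 0, 0],
    [0.059, -0.194, -0.01, 0]
  ]
}}

```text
clock: 12.67
position: [0.5289, 0.0906, 0.2901]
tool_rot: [0.001, 0.088, 0.996, 0.0]
ft_force: [1.6, 0.3, 1.0]
width: 0.0857
finger_force: 0.0
```

>>> {"fn": "send_rows", "kwargs": {
  "deltas": [
    [0, 0, -0.03, 0],
    [0, 0, -0.06, 0],
    [0, 0, -0.09, 0],
    [0, 0, -0.12, 0],
    [0, 0, -0.131, 0]
  ]
}}

```text
clock: 13.08
position: [0.5263, 0.092, 0.1538]
tool_rot: [-0.002, 0.089, 0.996, -0.001]
ft_force: [-0.6, 1.1, -0.6]
width: 0.0856
finger_force: 0.0
```

>>> {"fn": "send_rows", "kwargs": {
  "deltas": [
    [0, 0, 0, 0],
    [0, 0, 0, 0]
  ]
}}

```text
clock: 13.25
position: [0.528, 0.0926, 0.1578]
tool_rot: [-0.0, 0.089, 0.996, -0.0]
ft_force: [-0.2, -0.1, 1.1]
width: 0.0852
finger_force: 0.0
```

>>> {"fn": "send_rows", "kwargs": {
  "deltas": [
    [0.001, 0, 0, 0],
    [0.001, 0, 0, 0],
    [0.001, 0, 0, 0],
    [0.001, 0, 0, 0],
    [0.001, 0, 0, 0]
  ],
  "gripper": 1
}}

```text
clock: 13.67
position: [0.5298, 0.092, 0.1591]
tool_rot: [0.001, 0.09, 0.996, -0.001]
ft_force: [-4.0, -8.2, 15.0]
width: 0.0485
finger_force: 59.9
```

>>> {"fn": "send_rows", "kwargs": {
  "deltas": [
    [0, 0, 0, 0],
    [0, 0, 0, 0],
    [0, 0, 0, 0]
  ]
}}

```text
clock: 13.92
position: [0.5298, 0.092, 0.1592]
tool_rot: [0.001, 0.09, 0.996, -0.001]
ft_force: [-4.3, -8.5, 14.8]
width: 0.0479
finger_force: 59.9
```

>>> {"fn": "send_rows", "kwargs": {
  "deltas": [
    [0, 0, 0.001, 7],
    [0, 0, 0.0016, 14],
    [0, 0, 0.002, 21],
    [0, 0, 0.0024, 28],
    [0, 0, 0.0028, 35]
  ]
}}

```text
clock: 14.33
position: [0.5297, 0.092, 0.1612]
tool_rot: [0.001, -0.216, 0.976, -0.001]
ft_force: [0.5, -6.5, 3.3]
width: 0.0481
finger_force: 62.2
```

>>> {"fn": "send_rows", "kwargs": {
  "deltas": [
    [0, 0, 0.0004, 7],
    [0, 0, 0.0008, 14],
    [0, 0, 0.0012, 21],
    [0, 0, 0.0016, 28],
    [0, 0, 0.0019, 35]
  ]
}}

```text
clock: 14.75
position: [0.5296, 0.0921, 0.1632]
tool_rot: [0.0, -0.5, 0.866, -0.001]
ft_force: [-0.8, -6.3, 4.8]
width: 0.0485
finger_force: 62.2
```

>>> {"fn": "send_rows", "kwargs": {
  "deltas": [
    [0, 0, 0.0004, 7],
    [0, 0, 0.0008, 14],
    [0, 0, 0.0012, 21],
    [0, 0, 0.0016, 28],
    [0, 0, 0.0019, 35]
  ]
}}

```text
clock: 15.17
position: [0.5296, 0.0921, 0.1651]
tool_rot: [-0.0, 0.737, -0.676, 0.001]
ft_force: [-1.8, -6.9, 6.0]
width: 0.0481
finger_force: 62.6
```

>>> {"fn": "send_rows", "kwargs": {
  "deltas": [
    [0, 0, 0.0004, 7],
    [0, 0, 0.0008, 14],
    [0, 0, 0.0008, 15],
    [0, 0, 0.0008, 15]
  ]
}}

```text
clock: 15.5
position: [0.5295, 0.0921, 0.1659]
tool_rot: [0.0, 0.818, -0.575, 0.001]
ft_force: [-2.2, -6.9, 4.5]
width: 0.0483
finger_force: 62.6
```

>>> {"fn": "send_rows", "kwargs": {
  "deltas": [
    [0, 0, 0, 0],
    [0, 0, 0, 0],
    [0, 0, 0, 0],
    [0, 0, 0.01, 0],
    [0, 0, 0.03, 0]
  ],
  "gripper": -1
}}

```text
clock: 15.92
position: [0.5281, 0.0927, 0.1941]
tool_rot: [0.001, 0.818, -0.576, -0.001]
ft_force: [0.0, -0.5, 0.6]
width: 0.0855
finger_force: 0.0
```

>>> {"fn": "send_rows", "kwargs": {
  "deltas": [
    [0, 0, 0.035, 0],
    [0, 0, 0.07, 0],
    [0, 0.02, 0.1, 7],
    [0.005, 0.055, 0.104, 14],
    [0.01, 0.09, 0.104, 21]
  ]
}}

```text
clock: 16.33
position: [0.54, 0.1836, 0.3027]
tool_rot: [-0.002, 0.91, -0.415, 0.002]
ft_force: [1.1, -0.6, -0.3]
width: 0.0855
finger_force: 0.0
```

>>> {"fn": "send_rows", "kwargs": {
  "deltas": [
    [0.005, 0.035, 0, 7],
    [0.005, 0.07, 0, 14],
    [0.005, 0.07, 0, 19],
    [0.005, 0.07, 0, 19],
    [0.005, 0.07, 0, 19]
  ]
}}

```text
clock: 16.75
position: [0.5441, 0.2528, 0.2994]
tool_rot: [-0.0, 0.965, -0.263, 0.0]
ft_force: [0.4, -0.2, -0.2]
width: 0.0854
finger_force: 0.0
```

```bash
python3 - <<'E'
from h import *
w=cap('wrist');np.savez('u2.npz',**w);st=manip.state();print(st['clock'],st['position'],w['eye'],st['qpos'][5])
E
```

```text
16.8 [0.54417122 0.25220795 0.29949559] [0.60677822 0.21564806 0.4347604 ] -2.1745111300133635
```

>>> {"fn": "send_rows", "kwargs": {
  "deltas": [
    [-0.02, 0.005, 0, -7],
    [-0.04, 0.01, 0, -14],
    [-0.06, 0.02, 0, -21],
    [-0.07, 0.03, 0, -28],
    [-0.075, 0.035, 0, -35]
  ]
}}

```text
clock: 17.22
position: [0.468, 0.2874, 0.3]
tool_rot: [-0.001, 0.839, -0.544, 0.0]
ft_force: [-0.4, 0.4, 0.1]
width: 0.0856
finger_force: 0.0
```

>>> {"fn": "send_rows", "kwargs": {
  "deltas": [
    [0, 0, 0, -7],
    [0, 0, 0, -14],
    [0, 0, 0, -21],
    [0, 0, 0, -28],
    [0, 0, 0, -35]
  ]
}}

```text
clock: 17.63
position: [0.4694, 0.2866, 0.2996]
tool_rot: [0.0, -0.637, 0.771, -0.0]
ft_force: [0.3, 0.2, -0.4]
width: 0.0851
finger_force: 0.0
```

>>> {"fn": "send_rows", "kwargs": {
  "deltas": [
    [0, 0, 0, -7],
    [0, 0, 0, -14],
    [0, 0, 0, -21],
    [0, 0, 0, -28],
    [0, 0, 0, -35]
  ]
}}

```text
clock: 18.05
position: [0.4694, 0.2866, 0.2996]
tool_rot: [0.0, -0.375, 0.927, 0.0]
ft_force: [0.1, -0.0, 0.8]
width: 0.0858
finger_force: 0.0
```

>>> {"fn": "send_rows", "kwargs": {
  "deltas": [
    [0, 0, 0, -7],
    [0, 0, 0, -14],
    [0, 0, 0, -21],
    [0, 0, 0, -28],
    [0, 0, 0, -35]
  ]
}}

```text
clock: 18.47
position: [0.4694, 0.2866, 0.2996]
tool_rot: [0.0, -0.079, 0.997, 0.0]
ft_force: [0.4, -0.2, -0.4]
width: 0.0852
finger_force: 0.0
```

>>> {"fn": "send_rows", "kwargs": {
  "deltas": [
    [0, 0, 0, -7],
    [0, 0, 0, -14],
    [0, 0, 0, -20],
    [0, 0, 0, -20],
    [0, 0, 0, -20]
  ]
}}

```text
clock: 18.88
position: [0.4693, 0.287, 0.2994]
tool_rot: [0.0, 0.09, 0.996, 0.0]
ft_force: [-0.8, -0.4, 0.6]
width: 0.0854
finger_force: 0.0
```

```bash
python3 - <<'E'
from h import *
w=cap('wrist');np.savez('u1.npz',**w);st=manip.state();print(st['clock'],st['position'],w['eye'],st['qpos'])
ax=np.array([.528,.092,0]);Rz=R.from_euler('z',11.9,degrees=True).as_matrix()
im=[]
for n in('u1','u2'):
    c=dict(np.load(n+'.npz'))
    for X in([.124,.2,.141],[.1175,.395,.141],[.1175,.075,.141]):
        p=proj(c,ax+Rz@X); x,y=[int(max(0,v-30)) for v in p]; print(n,p,x,y)
        z=c['pixels'][y:y+60,x:x+60]; im.append(cv2.resize(z,(260,260),interpolation=cv2.INTER_CUBIC))
cv2.imwrite('pics/z5.png',np.vstack([np.hstack(im[:3]),np.hstack(im[3:])]))
E
```

```text
18.9333 [0.46934008 0.28712334 0.29931099] [0.39533207 0.30056465 0.43468643] [ 5.49035050e-01  3.21656638e-01  2.60197562e-01  1.50884512e+00
 -2.42571787e-05  7.27599243e-01]
u1 [329.2971191  311.84374692] 299 281
u1 [506.6968608  244.76783292] 476 214
u1 [223.65921014 343.10003364] 193 313
u2 [194.15011273 167.82464003] 164 137
u2 [ 74.89552723 293.71333753] 44 263
u2 [297.1809134   77.49588958] 267 47
```

View pics/z5.png

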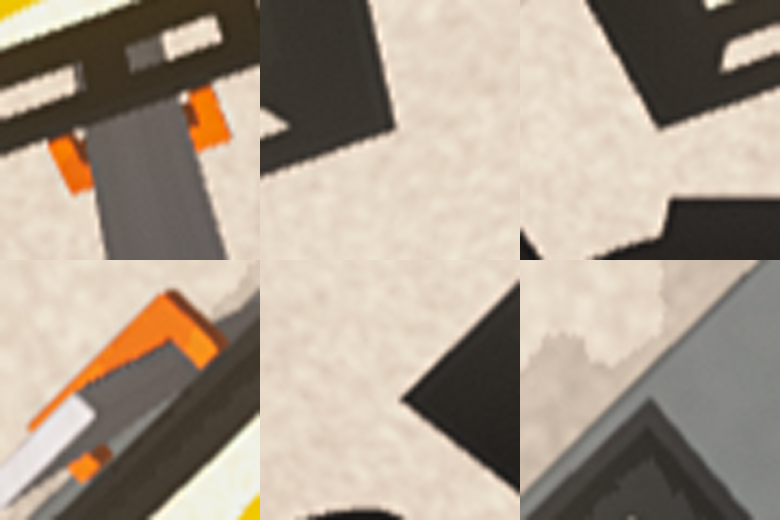

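The rim's outer edge now just meets the back edge of the clip's top in the upper-left panel. I'll triangulate both.

```bash
python3 - <<'E'
from h import *
v1=dict(np.load('u1.npz'));v2=dict(np.load('u2.npz'));k=60/260
O=lambda o,x,y:(o[0]+(x+.5)*k-.5,o[1]+(y+.5)*k-.5)
for n,o1,a,o2,b in(('clip R front',(299,281),(72,193),(164,137),(167,31)),('clip L front',(299,281),(231,137),(164,137),(29,168)),('rim far',(476,214),(135,127),(44,263),(142,139)),('rim near',(193,313),(140,129),(267,47),(130,140))):
    z=tri(v1,O(o1,*a),v2,O(o2,*b)); print(n,z,proj(v1,z)-O(o1,*a),proj(v2,z)-O(o2,*b))
E
```

```text
clip R front [0.62303925 0.29489371 0.13964436] [-0.57766203 -0.19522977] [-0.72159146  0.12573639]
clip L front [0.61375478 0.33767814 0.13992975] [-0.09797495 -0.03829323] [-0.11889619  0.02375694]
rim far [0.55971746 0.50302459 0.14034251] [-0.1829372  -0.06233117] [-0.17088002  0.06856515]
rim near [0.6268816  0.19088619 0.14078877] [-0.27020622 -0.03424643] [-0.34708997  0.05924541]
```

The rim is at 0.1405 and the clip's top at 0.1398–0.141, so they are level within the measurement error. The arm is clear and nothing else was touched, so I'll hand in.

```bash
python3 -c "
from rig import manip; print(manip.job_done())"
```

```text
the job is handed in; nothing more can be done
None
```

The job is handed in: the collar is turned about 435°, which puts the upper tray's rim at about 140.5 mm, level with the marker's top edge to within about 1 mm, and the gripper has let go and is clear, with no contact with the marker, bottle, pen cup or tape dispenser.

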